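# Slide the serving slate out over the edge of the bread step

### The arm

A 6-joint arm with a two-finger parallel gripper is mounted at the origin on the work surface. World frame = base frame: x ahead of the robot, y to its left, z up, the work surface at z = 0. Lengths are in m, angles in rad, forces in N, time in s.
With the tool pointing down it reaches from about 0.3 to 0.875 m from the base axis. Payload 6.4 kg.
Tool frame: the origin (TCP) lies on the centre line of the jaws, within the pads' length; the fingertips stand 14 mm ahead of it and the grasp point (between the pads) lies 5 mm behind it; z points along the fingers, y is the direction in which the jaws open and shut (so a half turn about z gives the same grasp; the last joint's range is limited). The gripper opens to 85 mm and grips with 20 to 120 N. Pads are 22 mm wide; open, the fingers measure 114 mm over their backs; the gripper's body (76 mm by 85 mm) begins 54 mm behind the grasp point. The pads swing forward as they close: fully open they stand 13 mm farther back than shut.
Start: joints at [1.127, 0.181, 1.607, -0, 1.354, -0.206], TCP at [0.135, 0.559, 0.245] pointing down, gripper open.
Joint ranges: [-2.99, 2.99], [-0.89, 2.07], [0.3, 2.58], [-1.14, 4.28], [0, 2.63], [-3.12, 3.12]. Speed limits (rad/s): [2.57, 2.57, 3.01, 3.14, 3.14, 3.14].

### API

Orientations are given as a unit quaternion [w, x, y, z].
In Python, from bench import * gives the robot as it stands.
- The arm moves only by the tool servo_tool, never from a script. Its argument "plan" is a list that holds one entry, the list of rows, each a list of 5 numbers: the shift along the world's x, y, z in m, then the turn about the world's z in rad, then the gripper command: -1 is shut, 1 is fully open, values between are in proportion. In form: [[[tx, ty, tz, roll, claw], ...]]. A call has 1 to 8 rows; each row shifts and turns the commanded pose from where the row before left it; what a row does not reach is not made up. A row lasts 1/10 s, in which the tool goes at most 50 mm and 8.59 degrees, less where a joint would pass 70% of its speed; a pose out of reach is approached as far as the arm can. A call with a gripper value outside its range is refused whole. The fingers move at their own pace and stop on an object; the grip force is fixed at half the most. Time passes only in rows, so rows that do not move let the fingers close. It gives the time, the measured TCP pose, the force and the opening at its end, in the units of the state.
- get_obs(): the state, without advancing time (a new reading comes with each control period).
- camera(name): name is "side" or "top" or "wrist"; returns a dict with "img" (420x560x3 uint8, blue, green, red), "camera_matrix" (3x3 intrinsics, pixels), "k1" (the pictures are not rectified: a ray, as slopes to the right and down, at radius r is drawn at 1 + k1 r^2 times it, then the intrinsics apply), "rvec" (rotation vector, rad) and "tvec" (3), from world to camera coordinates, as OpenCV has them. Camera axes: x right, y down, z forward; pixel columns grow to the right and rows downward; lengths in m; the calibration is good to about 2 mm. A picture is of the moment at which its call begins. There is no depth.
- hand_in(): hands the job in, once; it reports no verdict.
Trained networks look in a picture, given as the dict that the camera call returned (one of the last four; its "shot" number tells which), for a name from the list of things; names that differ only in an ending like _2 or _b are one class to them, and where a whole thing is asked for, a point or a joint stands for the part that bears it (a point fixed in the world has none). Each returns a list of dicts, best first, with "conf" (0 to 1); they miss things now and then, are a little off and sometimes report something else, mostly with a low value. They report only what shows in the picture. A call takes as long as a camera call. They do not tell look-alikes from the thing itself.
- trace(picture, thing): "mask" (420x560 bool, what is visible of it) and "rect" ([left, top, right, bottom] as shares, 0 to 1, of the picture: columns of its width, rows of its height, round what is visible of it).
- pinpoint(picture, thing): "centre" ([row, column] as shares, 0 to 1, of the picture: columns of its width, rows of its height: a listed point, or the origin of a listed thing).
The state is a dict: "time_s": time; "q": joint angles; "dq": joint speeds; "joint_efforts": joint torques, N m; "eef_pos": TCP position; "eef_rot": TCP orientation; "wrist_force": force on the tool from outside, world axes, zero at the start; "torque": the same for the moment, N m; "opening": opening from 0.0 (shut) to 1.0 (fully open).
Only numpy, scipy, OpenCV 4.12 (cv2) and the standard library are available. Lean on these libraries where they do the work, as an engineer would, in place of code of your own. Each camera call takes 0.05 s, during which the arm holds its last target.

### The job

On the low wooden step lie two dark serving slates; with the fingertips, slide the oblong one (not the round one) straight out towards the far edge of the step, the long edge away from the robot, until it sticks out past that edge by 3 cm and lies square to it, so that a shop assistant can get gloved fingers under it. It must stay flat on the wood all the way: push it, do not pick it up or tip it, and leave everything else where it stands.

Things in the scene. Friction and masses are not known exactly. Their poses are not given: they have to be found in the camera images.
- step: Fixed wooden step on the counter, a solid slab 260 (x) x 580 (y) x 40 mm high. Origin: centre of its underside, on the counter (z = 0). Its +x axis points away from the robot towards the far edge, to within about 0.2 rad; its top is 40 mm above the counter.
- step_edge (a point): Middle of the step's far top edge, at (130, 0, 40) mm in the step's frame; same axes as the step: x points straight out over the edge, y runs along the edge, z up. Beyond the edge is a 40 mm drop to the counter.
- slate: The slate to slide: a loose oblong plate of dark slate, 100 (x) x 150 (y) x 8 mm thick, about 0.32 kg (varies by about a quarter), lying flat on the step. Origin: centre of its underside. Its 150 mm sides lie roughly along the step's far edge (turned up to 0.3 rad from it at the start); +x points to its far side.
- slate_front (a point): Middle of the lower edge of the slate's far long side, at (50, 0, 0) mm in the slate's frame. Its x in the frame of step_edge is the overhang: +0.030 m is wanted, negative at the start.
- round_slate: Round plate of the same dark slate, 110 mm across, 8 mm thick, loose on the step beside the oblong one, on its left or right. Leave it alone. Origin: centre of its underside.
- shaker: Small white salt shaker with a metal top, 36 mm across, 53 mm tall, loose on the step between the slates. Leave it alone. Origin: centre of its underside.
- bread_roll: Bread roll, 66 mm across, 48 mm tall, loose on the step near its left (+y) end. Leave it alone. Origin: centre of its underside.
- jam_jar: Jam jar, 56 mm across, 66 mm tall, loose on the step near its right (-y) end. Leave it alone. Origin: centre of its underside.
- mug: White mug, 80 mm across, 90 mm tall, loose on the counter to the left of the step. Leave it alone. Origin: centre of its underside.
- loaf: Loaf of bread, 220 x 100 x 110 mm tall, loose on the counter to the right of the step. Leave it alone. Origin: centre of its underside.
- palette_knife: Spatula lying on the counter to the right, nearer the robot than the loaf. Leave it alone.
Mind the look-alikes: they are no part of the job. What is shaped like the slate but purple or turquoise is not meant.

How it is judged:
By the outcome, as a careful person would: the job done as asked, in the order asked, and still so for the second after the job is handed in, with the robot touching nothing.
It also fails if it takes over 48 s, if anything falls off the work surface, if the arm or the gripper's body presses on something with over 40 N, if the wrist force passes 120 N, or if a joint passes its speed limit or range.

## Working session

There is one attempt and no reset: what is moved stays moved. The work goes in short steps, Python scripts to look and compute and a tool call to move; the robot and the scene stay as the last step left them, time stands still between calls to the robot, and variables do not carry over. Pictures are saved under pics/ and viewed, and the job is handed in when it is done.

Besides the shell and the picture viewer there is one more tool, called by a JSON object that holds its "api" and its "payload". servo_tool: Moves the arm, as the interface text tells. Its arguments: {"type":"object","properties":{"plan":{"type":"array"}},"required":["plan"]}

```bash
mkdir -p pics; ls; python3 - <<'E'
from bench import *
import cv2
for n in ["top","side"]:
    p=camera(n); cv2.imwrite(f"pics/{n}0.png",p["img"]); print(n,p["camera_matrix"],p["k1"],p["rvec"],p["tvec"])
    for t in ["slate","round_slate","step","shaker","slate_front","step_edge"]:
        if t not in("slate_front","step_edge"):
            print(t,[(r["conf"],[round(x,3) for x in r["rect"]]) for r in trace(p,t)][:4])
        print(t,[(r["conf"],r["centre"]) for r in pinpoint(p,t)][:4])
print(get_obs())
E
```

```text
pics
top [[427.138668     0.         281.25801103]
 [  0.         427.138668   213.28718744]
 [  0.           0.           1.        ]] -0.10038032193392046 [ 2.21863044 -2.16733813  0.04352504] [-8.38121638e-04  4.40008904e-01  1.13557714e+00]
slate [(0.93, [0.654, 0.688, 0.76, 0.775]), (0.92, [0.537, 0.31, 0.654, 0.417]), (0.7, [0.547, 0.537, 0.623, 0.678]), (0.59, [0.331, 0.568, 0.406, 0.704])]
slate [(0.82, [0.3671, 0.5934]), (0.78, [0.6086, 0.5861]), (0.75, [0.6319, 0.363]), (0.59, [0.7262, 0.7071])]
round_slate [(0.87, [0.379, 0.35, 0.461, 0.44]), (0.3, [0.774, 0.294, 0.878, 0.511]), (0.25, [0.148, 0.431, 0.224, 0.53])]
round_slate [(0.75, [0.394, 0.4209])]
step [(0.69, [0.314, 0.249, 0.717, 0.538])]
step [(0.41, [0.3021, 0.6704])]
shaker [(0.54, [0.539, 0.307, 0.651, 0.42]), (0.49, [0.495, 0.296, 0.517, 0.335])]
shaker [(0.74, [0.3271, 0.5025])]
slate_front [(0.91, [0.325, 0.5827]), (0.9, [0.586, 0.6163]), (0.71, [0.6979, 0.7046]), (0.62, [0.6331, 0.335])]
step_edge [(0.73, [0.2781, 0.4952]), (0.72, [0.4083, 0.8063]), (0.61, [0.3881, 0.5091])]
side [[502.29103802   0.         
[... 845 characters left out ...]
, 0.662])]
{'time_s': 1.1, 'q': array([ 1.12669967e+00,  1.80777811e-01,  1.60697069e+00, -4.89471458e-06,
        1.35383256e+00, -2.06288414e-01]), 'dq': array([-4.44801573e-04, -3.19087721e-05,  1.86444907e-04,  1.41505361e-04,
        3.79688993e-04, -1.00047083e-04]), 'joint_efforts': array([ 1.41114589e-03, -4.44855380e+01, -3.51684344e+01, -2.39006422e-04,
        4.45569340e-04, -4.40120004e-05]), 'eef_pos': array([0.13544124, 0.55884126, 0.24531513]), 'eef_rot': array([4.11753266e-06, 1.18623613e-01, 9.92939292e-01, 4.73172987e-06]), 'wrist_force': array([-0.13223667,  0.0058116 , -0.34259377]), 'torque': array([ 0.02312785, -0.02401203, -0.0045101 ]), 'opening': 0.9992810268803766}
```

View pics/top0.png

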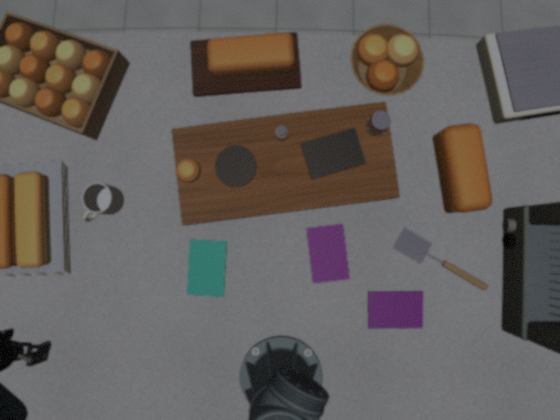

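View pics/side0.png

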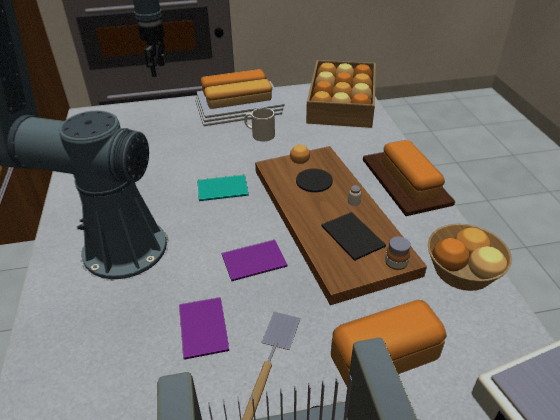

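The candidates in the top view are: the dark oblong at (333,154), the round slate at (236,166), purple plates at (328,253) and (395,309), and a turquoise plate at (207,268). I choose the dark oblong on the step at (333,154), and will check it in a close crop while I measure.

```bash
cat > h.py <<'E'
from bench import *
import cv2, numpy as np
from scipy.optimize import least_squares
def und(p,uv):
    K=p["camera_matrix"]; d=np.array([p["k1"],0,0,0,0.])
    return cv2.undistortPointsIter(np.array(uv,float).reshape(-1,1,2),K,d,None,None,(3,100,1e-9)).reshape(-1,2)
def toworld(p,uv,z):
    n=und(p,uv); R,_=cv2.Rodrigues(np.array(p["rvec"],float)); t=np.array(p["tvec"],float).ravel()
    C=-R.T@t; d=np.c_[n,np.ones(len(n))]@R
    s=(z-C[2])/d[:,2]; return C+s[:,None]*d
def proj(p,X):
    return cv2.projectPoints(np.array(X,float).reshape(-1,1,3),np.array(p["rvec"],float),np.array(p["tvec"],float),p["camera_matrix"],np.array([p["k1"],0,0,0,0.]))[0].reshape(-1,2)
def boxmask(p,x,y,a,L,W,z0,z1,S=4):
    c,s=np.cos(a),np.sin(a)
    P=[(x+c*i*L/2-s*j*W/2,y+s*i*L/2+c*j*W/2,z) for z in(z0,z1) for i in(-1,1) for j in(-1,1)]
    return cv2.convexHull(proj(p,P).astype(np.float32)).reshape(-1,2)
def rend(p,pose,dims,z0,z1):
    h=boxmask(p,*pose,*dims,z0,z1)
    m=np.zeros((420*4,560*4),np.float32); cv2.fillPoly(m,[np.round((h+.5)*4*16-8).astype(np.int32)],1,shift=4)
    return cv2.resize(m,(560,420),interpolation=cv2.INTER_AREA)
def draw(p,img,pose,dims,z,f=1,off=(0,0),col=(0,255,0)):
    x,y,a=pose;c,s=np.cos(a),np.sin(a);L,W=dims
    P=[(x+c*i*L/2-s*j*W/2,y+s*i*L/2+c*j*W/2,z) for i,j in((-1,-1),(-1,1),(1,1),(1,-1))]
    q=(proj(p,P)-off+.5)*f-.5
    cv2.polylines(img,[np.round(q).astype(np.int32)],True,col,1)
def fitmask(p,mask,dims,z0,z1,x0):
    from scipy.optimize import minimize
    M=cv2.GaussianBlur(mask.astype(np.float32),(0,0),1)
    f=lambda v:((cv2.GaussianBlur(rend(p,v,dims,z0,z1),(0,0),1)-M)**2).sum()
    r=minimize(f,x0,method="Nelder-Mead",options=dict(initial_simplex=[x0,np.add(x0,[.01,0,0]),np.add(x0,[0,.01,0]),np.add(x0,[0,0,.08])],xatol=1e-4,fatol=1e-3,maxiter=200))
    return r.x,r.fun
E
python3 - <<'E'
from h import *
for n,cen,sc in [("top",(285,165),3),("side",(340,220),3)]:
    p=camera(n); im=p["img"]
    cr=np.array
    uv=[(172,128),(387,103),(398,197),(183,223)] if n=="top" else [(256,158),(332,148),(425,268),(332,293)]
    W=toworld(p,uv,.04); print(n,"step corners",W.round(3).tolist())
    def best(t,pt):
        for r in trace(p,t):
            m=r["mask"]
            if m[pt[1]-4:pt[1]+5,pt[0]-4:pt[0]+5].mean()>.5: return m,r["conf"]
        return None,None
    W0=W.mean(0); e=(W[1]-W[0]) if n=="top" else W[3]-W[0]
    a0=np.arctan2(e[0],-e[1])  # y axis = -e
    a0=np.arctan2(e[1],e[0])+np.pi/2
    m,c=best("step",(285,190) if n=="top" else (290,200))
    off=(160,90) if n=="top" else (230,135); w,h=(250,145) if n=="top" else (215,165)
    v=cv2.resize(im[off[1]:off[1]+h,off[0]:off[0]+w],None,fx=3,fy=3,interpolation=cv2.INTER_CUBIC)
    v=cv2.convertScaleAbs(v,alpha=1.6)
    if m is not None:
        s,f=fitmask(p,m,(.26,.58),0,.04,[W0[0],W0[1],a0]); print("step",c,s.round(4),f); draw(p,v,s,(.26,.58),.04,3,off)
    sp=(333,154) if n=="top" else (352,235)
    m,c=best("slate",sp); w0=toworld(p,[sp],.048)[0]
    if m is not None:
        s,f=fitmask(p,m,(.10,.15),.04,.048,[w0[0],w0[1],a0]); print("slate",c,s.round(4),f); draw(p,v,s,(.10,.15),.048,3,off)
    for t,h_ in [("round_slate",.04),("shaker",.04),("jam_jar",.04),("bread_roll",.04)]:
        for r in pinpoint(p,t)[:2]: print(t,r["conf"],toworld(p,[(r["centre"][1]*560,r["centre"][0]*420)],h_)[0].round(3))
    cv2.imwrite(f"pics/{n}1.png",v)
E
```

```text
top step corners [[0.66, 0.307, 0.04], [0.741, -0.267, 0.04], [0.489, -0.297, 0.04], [0.407, 0.267, 0.04]]
step 0.95 [0.5744 0.0049 0.1529] 4249.54296875
round_slate 0.74 [0.562 0.14  0.04 ]
shaker 0.72 [0.65  0.017 0.04 ]
jam_jar 0.61 [ 0.676 -0.237  0.04 ]
bread_roll 0.93 [0.549 0.261 0.04 ]
bread_roll 0.71 [0.644 0.009 0.04 ]
side step corners [[0.409, 0.291, 0.04], [0.662, 0.295, 0.04], [0.738, -0.269, 0.04], [0.494, -0.298, 0.04]]
step 0.94 [0.5738 0.005  0.1474] 3235.1923828125
slate 0.86 [ 0.5994 -0.1199  0.3261] 10.495068550109863
round_slate 0.61 [0.558 0.136 0.04 ]
shaker 0.78 [0.648 0.021 0.04 ]
jam_jar 0.84 [ 0.683 -0.229  0.04 ]
bread_roll 0.77 [0.546 0.256 0.04 ]
```

View pics/top1.png

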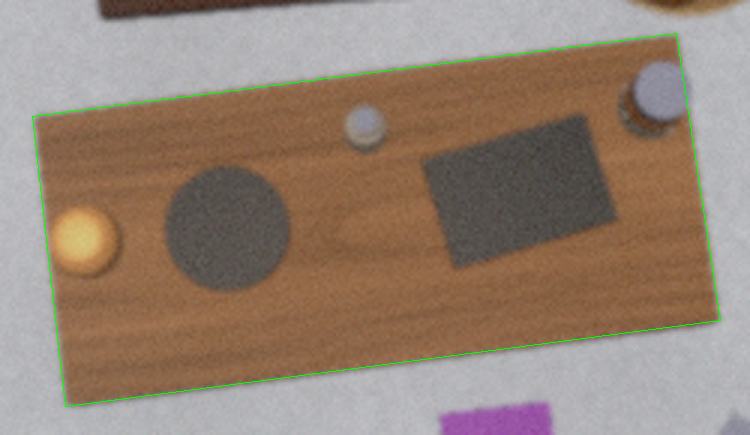

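View pics/side1.png

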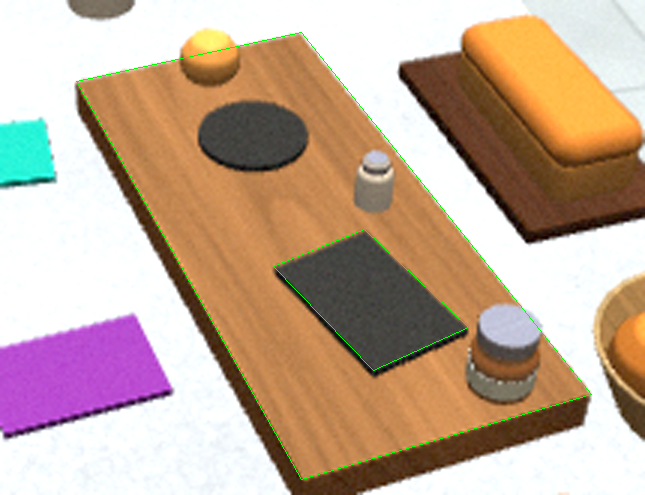

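```bash
cat >> h.py <<'E'
def fitstep(p,x0=(.574,.005,.15)):
    for r in trace(p,"step"):
        m=r["mask"].astype(np.uint8)
        cs,_=cv2.findContours(m,cv2.RETR_EXTERNAL,cv2.CHAIN_APPROX_NONE)
        c=max(cs,key=cv2.contourArea); h=np.zeros_like(m); cv2.fillPoly(h,[c],1)
        return fitmask(p,h,(.26,.58),0,.04,list(x0))
def fitslate(p,x0,th=None):
    out=[]
    c=proj(p,[[x0[0],x0[1],.048]])[0].round().astype(int)
    for r in trace(p,"slate"):
        if r["mask"][c[1]-4:c[1]+5,c[0]-4:c[0]+5].mean()>.4: out.append(("net",r["conf"],*fitmask(p,r["mask"],(.1,.15),.04,.048,list(x0)))); break
    im=cv2.GaussianBlur(p["img"],(0,0),.8).astype(int); m=(im[...,2]-im[...,0]<30)&(im.max(2)<(th or 90))
    R=cv2.dilate((rend(p,x0,(.1,.15),.04,.048)>0).astype(np.uint8),np.ones((21,21)))>0
    m=(m&R).astype(np.uint8); n,l,st,_=cv2.connectedComponentsWithStats(m)
    if n>1:
        k=1+st[1:,4].argmax(); out.append(("thr",st[k,4],*fitmask(p,l==k,(.1,.15),.04,.048,list(x0))))
    return out
E
python3 - <<'E'
from h import *
for n in ["top","side"]:
    p=camera(n); print(n,fitstep(p)); print(fitslate(p,[.5994,-.1199,.326]))
E
```

```text
top (array([0.57491971, 0.00484868, 0.14990466]), np.float64(922.860595703125))
[('net', 0.6, array([ 0.59982247, -0.1226119 ,  0.32806566]), np.float64(16.6583251953125)), ('thr', np.int32(2192), array([ 0.60038522, -0.1223756 ,  0.31836358]), np.float64(1.9346004724502563))]
side (array([0.57344417, 0.00602332, 0.1528844 ]), np.float64(759.5555419921875))
[('net', 0.92, array([ 0.60021668, -0.11934959,  0.30081592]), np.float64(9.424503326416016)), ('thr', np.int32(1554), array([ 0.59962699, -0.11996946,  0.31720346]), np.float64(17.899085998535156))]
```

{"api": "servo_tool", "payload": {"plan": [[[0.0194,-0.035,0,0.028,1],[0.0194,-0.035,0,0.028,1],[0.0194,-0.035,0,0.028,1],[0.0194,-0.035,0,0.028,1],[0.0194,-0.035,0,0.028,1],[0.0194,-0.035,0,0.028,1],[0.0194,-0.035,0,0.028,1],[0.0194,-0.035,0,0.028,1]]]}}

```text
time_s: 2.9
eef_pos: [0.2912, 0.2775, 0.2456]
eef_rot: [0.0, 0.006, 1.0, 0.0]
wrist_force: [0.6, -0.3, 0.3]
opening: 0.996
```

{"api": "servo_tool", "payload": {"plan": [[[0.0194,-0.035,0,0.028,1],[0.0194,-0.035,0,0.028,1],[0.0194,-0.035,0,0.028,1],[0.0194,-0.035,0,0.028,1],[0.0194,-0.035,0,0.028,1],[0.0194,-0.035,0,0.028,1],[0.0194,-0.035,0,0.028,1],[0.0194,-0.035,0,0.028,1]]]}}

```text
time_s: 3.7
eef_pos: [0.4465, -0.0029, 0.2456]
eef_rot: [0.0, -0.105, 0.994, -0.0]
wrist_force: [0.6, 0.6, 0.1]
opening: 1.0
```

{"api": "servo_tool", "payload": {"plan": [[[0.0191,-0.0358,0,0.027,1],[0.0191,-0.0358,0,0.027,1],[0.0191,-0.0358,0,0.027,1],[0.0191,-0.0358,0,0.027,1],[0,0,-0.045,0,1],[0,0,-0.045,0,1],[0,0,-0.045,0,1],[0,0,-0.03,0,1]]]}}

```text
time_s: 4.5
eef_pos: [0.5206, -0.1437, 0.0771]
eef_rot: [-0.001, -0.158, 0.987, 0.001]
wrist_force: [-0.2, 0.1, 0.3]
opening: 0.999
```

```bash
python3 - <<'E'
from h import *
o=get_obs(); print(o["eef_pos"],o["eef_rot"],o["wrist_force"])
p=camera("side"); off=(230,135)
cv2.imwrite("pics/side2.png",cv2.resize(p["img"][135:300,230:445],None,fx=3.5,fy=3.5,interpolation=cv2.INTER_CUBIC))
p=camera("wrist"); cv2.imwrite("pics/wrist2.png",p["img"])
E
```

```text
[ 0.52060113 -0.14372123  0.07707415] [-0.00142907 -0.15822471  0.9874015   0.00108671] [-0.15029539  0.14717544  0.32244181]
```

View pics/side2.png

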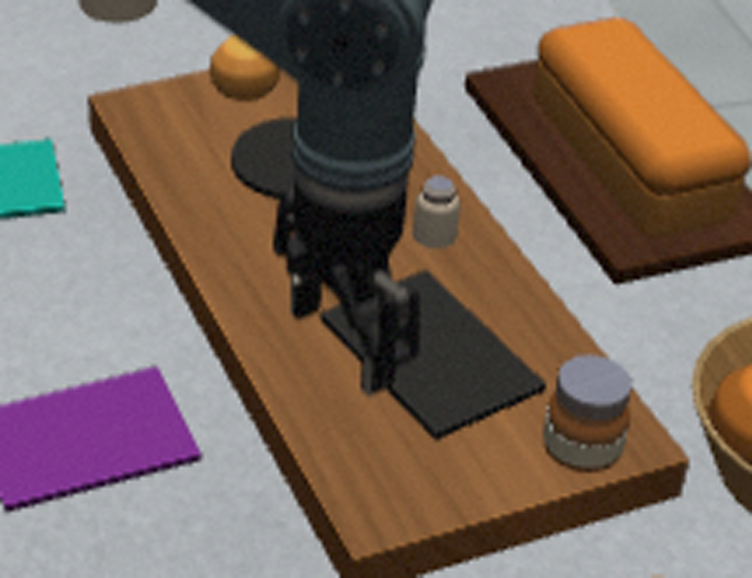

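View pics/wrist2.png

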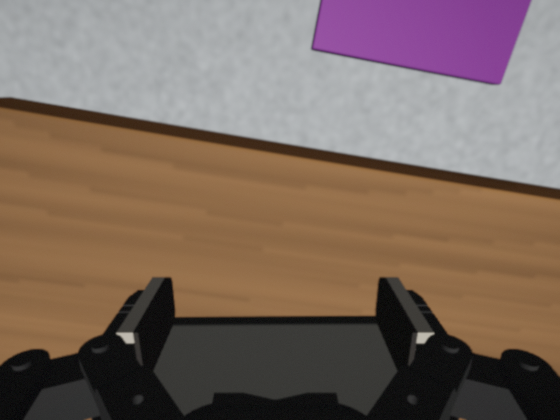

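{"api": "servo_tool", "payload": {"plan": [[[0,0,-0.006,0,1],[0,0,-0.006,0,1],[0,0,0,0,1]]]}}

```text
time_s: 4.9
eef_pos: [0.523, -0.1448, 0.0694]
eef_rot: [0.001, -0.158, 0.987, -0.001]
wrist_force: [-0.5, -1.1, -0.1]
opening: 0.999
```

{"api": "servo_tool", "payload": {"plan": [[[0,0,-0.004,0,1],[0,0,-0.003,0,1],[0,0,0,0,1]]]}}

```text
time_s: 5.2
eef_pos: [0.5221, -0.1443, 0.0612]
eef_rot: [-0.0, -0.158, 0.987, 0.0]
wrist_force: [-0.8, -0.8, -0.0]
opening: 1.002
```

```bash
python3 - <<'E'
from h import *
p=camera("side"); 
cv2.imwrite("pics/side3.png",cv2.resize(p["img"][190:270,300:410],None,fx=7,fy=7,interpolation=cv2.INTER_CUBIC))
E
```

```text
(no output)
```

View pics/side3.png

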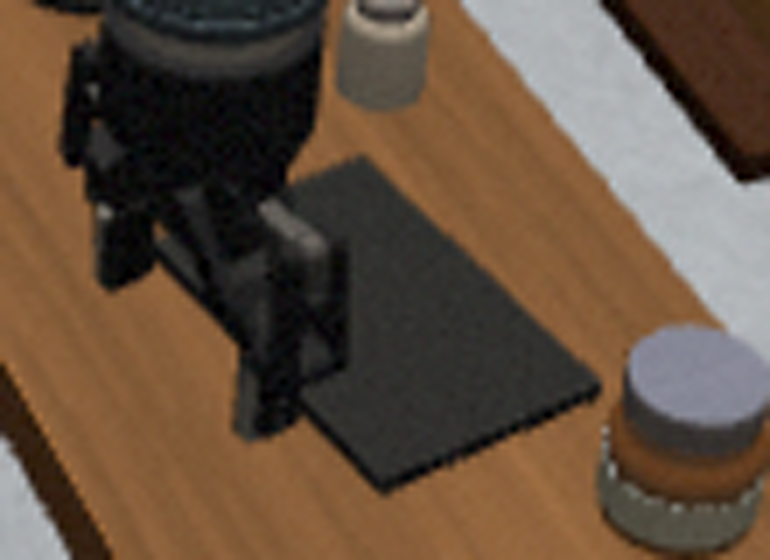

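{"api": "servo_tool", "payload": {"plan": [[[0,0,-0.002,0,1],[0,0,-0.002,0,1],[0,0,0,0,1]]]}}

```text
time_s: 5.55
eef_pos: [0.522, -0.1442, 0.0569]
eef_rot: [-0.0, -0.158, 0.987, 0.0]
wrist_force: [0.6, -0.9, 0.4]
opening: 1.006
```

{"api": "servo_tool", "payload": {"plan": [[[0,0,-0.001,0,1],[0,0,-0.001,0,1],[0,0,0,0,1]]]}}

```text
time_s: 5.85
eef_pos: [0.5221, -0.1443, 0.0551]
eef_rot: [-0.0, -0.158, 0.987, 0.0]
wrist_force: [0.4, -0.3, 0.4]
opening: 1.002
```

{"api": "servo_tool", "payload": {"plan": [[[0,0,-0.001,0,1],[0,0,-0.001,0,1],[0,0,0,0,1]]]}}

```text
time_s: 6.15
eef_pos: [0.5221, -0.1443, 0.0531]
eef_rot: [-0.0, -0.158, 0.987, 0.0]
wrist_force: [0.5, 0.7, -0.3]
opening: 1.002
```

{"api": "servo_tool", "payload": {"plan": [[[0,0,-0.002,0,1],[0,0,-0.002,0,1],[0,0,0,0,1]]]}}

```text
time_s: 6.45
eef_pos: [0.522, -0.1442, 0.0489]
eef_rot: [-0.0, -0.158, 0.987, 0.0]
wrist_force: [0.2, -0.2, -0.6]
opening: 0.999
```

{"api": "servo_tool", "payload": {"plan": [[[0,0,-0.002,0,1],[0,0,-0.001,0,1],[0,0,0,0,1]]]}}

```text
time_s: 6.75
eef_pos: [0.5221, -0.1443, 0.0461]
eef_rot: [-0.0, -0.158, 0.987, 0.0]
wrist_force: [-0.5, 0.2, 0.3]
opening: 1.0
```

{"api": "servo_tool", "payload": {"plan": [[[0,0,-0.001,0,1],[0,0,-0.001,0,1],[0,0,0,0,1]]]}}

```text
time_s: 7.05
eef_pos: [0.5221, -0.1443, 0.0441]
eef_rot: [-0.0, -0.158, 0.987, 0.0]
wrist_force: [0.3, -0.1, -0.2]
opening: 1.002
```

{"api": "servo_tool", "payload": {"plan": [[[0,0,-0.001,0,1],[0,0,0,0,1]]]}}

```text
time_s: 7.25
eef_pos: [0.5222, -0.1443, 0.0432]
eef_rot: [-0.0, -0.158, 0.987, 0.0]
wrist_force: [0.0, -0.7, 0.4]
opening: 1.0
```

{"api": "servo_tool", "payload": {"plan": [[[0,0,-0.001,0,1],[0,0,0,0,1]]]}}

```text
time_s: 7.45
eef_pos: [0.5222, -0.1443, 0.0421]
eef_rot: [-0.0, -0.158, 0.987, 0.0]
wrist_force: [0.0, 0.4, 0.1]
opening: 1.0
```

```bash
python3 - <<'E'
from h import *
print(get_obs()["eef_pos"],get_obs()["wrist_force"])
p=camera("side"); 
cv2.imwrite("pics/side4.png",cv2.resize(p["img"][190:270,300:410],None,fx=7,fy=7,interpolation=cv2.INTER_CUBIC))
E
```

```text
[ 0.52215136 -0.14431557  0.04213585] [0.01101429 0.36907955 0.10430885]
```

View pics/side4.png

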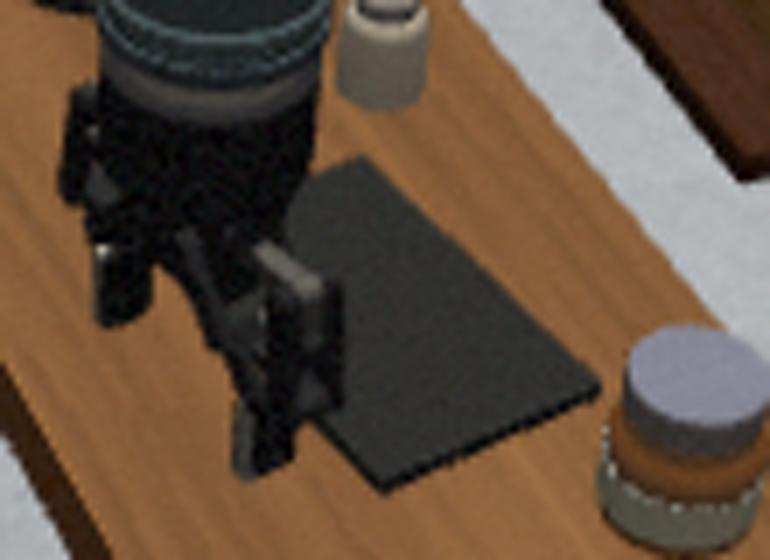

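{"api": "servo_tool", "payload": {"plan": [[[0.0038,0.00125,0.001,0,1],[0.0038,0.00125,0,0,1],[0.0038,0.00125,0,0,1],[0.0028,0.0009,0,0,1],[0.0019,0.0006,0,0,1],[0,0,0,0,1]]]}}

```text
time_s: 8.1
eef_pos: [0.5386, -0.139, 0.0433]
eef_rot: [0.0, -0.159, 0.987, -0.0]
wrist_force: [-0.9, 0.7, -0.7]
opening: 0.997
```

{"api": "servo_tool", "payload": {"plan": [[[0.0019,0.0006,0,0,1],[0.0019,0.0006,0,0,1]]]}}

```text
time_s: 8.3
eef_pos: [0.5416, -0.1379, 0.0431]
eef_rot: [-0.001, -0.158, 0.987, 0.0]
wrist_force: [-2.1, 0.4, 1.1]
opening: 1.003
```

{"api": "servo_tool", "payload": {"plan": [[[0.0019,0.0006,0,0,1],[0.0019,0.0006,0,0,1]]]}}

```text
time_s: 8.5
eef_pos: [0.5458, -0.1367, 0.0431]
eef_rot: [-0.0, -0.158, 0.987, 0.0]
wrist_force: [-1.5, -0.5, 0.5]
opening: 1.003
```

```bash
python3 - <<'E'
from h import *
o=get_obs();print(o["eef_pos"],o["eef_rot"],o["wrist_force"])
p=camera("side"); 
cv2.imwrite("pics/side5.png",cv2.resize(p["img"][190:270,300:410],None,fx=7,fy=7,interpolation=cv2.INTER_CUBIC))
print(fitslate(p,[.6,-.121,.318]))
p=camera("wrist"); cv2.imwrite("pics/wrist5.png",p["img"])
E
```

```text
[ 0.54580031 -0.13666438  0.04314348] [-2.65037346e-04 -1.58390242e-01  9.87376549e-01  1.03482762e-04] [-1.53841733 -0.48993609  0.53264729]
[('thr', np.int32(2133), array([ 0.60080898, -0.11078935,  0.31723388]), np.float64(423.7750244140625))]
```

View pics/side5.png

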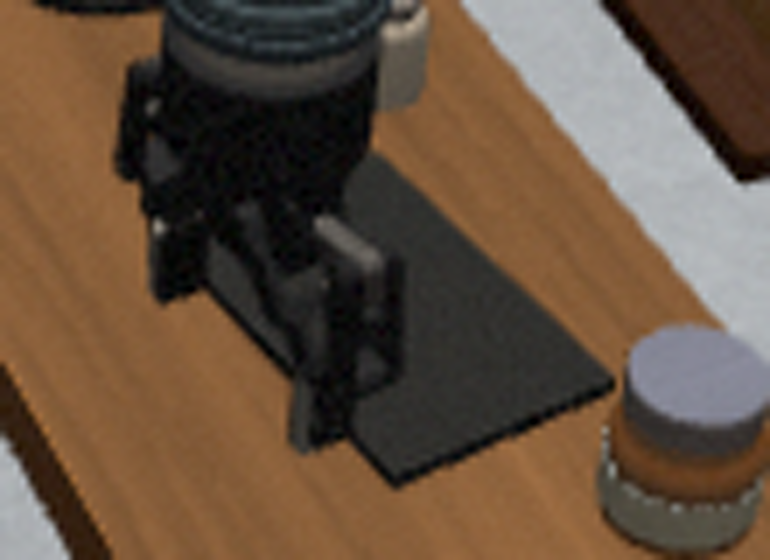

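View pics/wrist5.png

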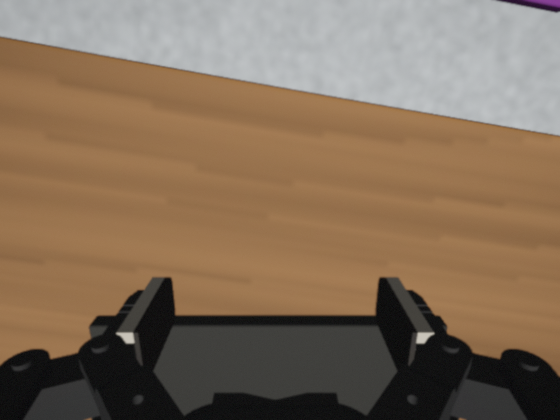

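{"api": "servo_tool", "payload": {"plan": [[[0.0038,0.0012,0,-0.0083,1],[0.0038,0.0012,0,-0.0083,1],[0.0038,0.0012,0,-0.0083,1],[0.0038,0.0012,0,-0.0083,1],[0.0038,0.0012,0,-0.0083,1],[0.0038,0.0011,0,-0.0083,1],[0.0039,0.0011,0,-0.0083,1],[0.0039,0.0011,0,-0.0083,1]]]}}

```text
time_s: 9.45
eef_pos: [0.5768, -0.1273, 0.0432]
eef_rot: [-0.0, -0.125, 0.992, 0.0]
wrist_force: [-0.7, -0.7, -1.0]
opening: 1.0
```

```bash
python3 - <<'E'
from h import *
o=get_obs();print(o["eef_pos"],o["eef_rot"],o["wrist_force"])
p=camera("side"); 
cv2.imwrite("pics/side6.png",cv2.resize(p["img"][170:290,290:450],None,fx=5,fy=5,interpolation=cv2.INTER_CUBIC))
E
```

```text
[ 0.57683263 -0.1272749   0.04322741] [-3.27111431e-05 -1.25241305e-01  9.92126309e-01  3.22194694e-05] [-0.65592578 -0.7244459  -0.96852586]
```

View pics/side6.png

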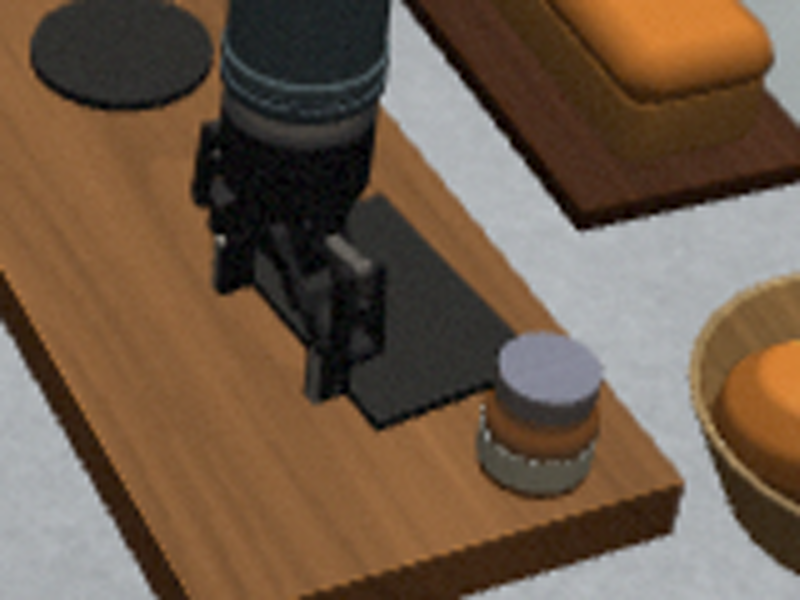

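{"api": "servo_tool", "payload": {"plan": [[[0.0039,0.001,0,-0.0083,1],[0.0039,0.001,0,-0.0083,1],[0.0039,0.001,0,-0.0083,1],[0.0039,0.001,0,-0.0083,1],[0.0039,0.001,0,-0.0083,1],[0.0039,0.0009,0,-0.0083,1],[0.0039,0.0009,0,-0.0083,1],[0.0039,0.0009,0,-0.0083,1]]]}}

```text
time_s: 10.3
eef_pos: [0.6081, -0.1197, 0.0433]
eef_rot: [-0.0, -0.092, 0.996, -0.0]
wrist_force: [-2.9, -0.8, 2.1]
opening: 1.0
```

{"api": "servo_tool", "payload": {"plan": [[[0.003,0.0007,0,-0.0083,1],[0.003,0.0007,0,-0.0083,1],[0.003,0.0006,0,-0.0083,1],[0.003,0.0005,0,-0.009,1],[0,0,0,0,1]]]}}

```text
time_s: 10.8
eef_pos: [0.6204, -0.1171, 0.0433]
eef_rot: [0.001, -0.075, 0.997, -0.0]
wrist_force: [0.1, -0.3, -0.2]
opening: 0.993
```

```bash
python3 - <<'E'
from h import *
o=get_obs();print(o["eef_pos"],o["eef_rot"],o["wrist_force"])
for n,a in [("side",(170,290,290,450)),("top",(90,220,270,420))]:
    p=camera(n); v=cv2.resize(p["img"][a[0]:a[1],a[2]:a[3]],None,fx=5,fy=5,interpolation=cv2.INTER_CUBIC)
    draw(p,v,(.574,.0055,.151),(.26,.58),.04,5,(a[2],a[0]))
    cv2.imwrite(f"pics/{n}7.png",v)
    try: print(fitslate(p,[.685,-.106,.151]))
    except Exception as e: print(e)
E
```

```text
[ 0.62040597 -0.11713687  0.04330693] [ 5.19938007e-04 -7.54622166e-02  9.97148524e-01 -6.67358687e-05] [ 0.08184276 -0.26035792 -0.24505695]
[('net', 0.58, array([ 0.68495897, -0.10507824,  0.15206522]), np.float64(598.5460815429688)), ('thr', np.int32(1936), array([ 0.67439577, -0.07655877,  0.17427073]), np.float64(397.4441833496094))]
[('thr', np.int32(2664), array([ 0.65840902, -0.11862059,  0.17063908]), np.float64(755.787841796875))]
```

View pics/side7.png

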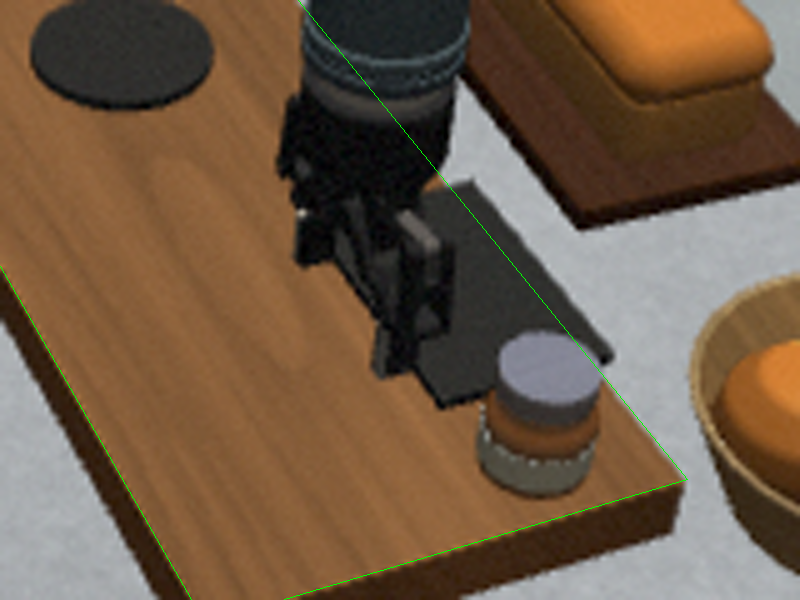

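View pics/top7.png

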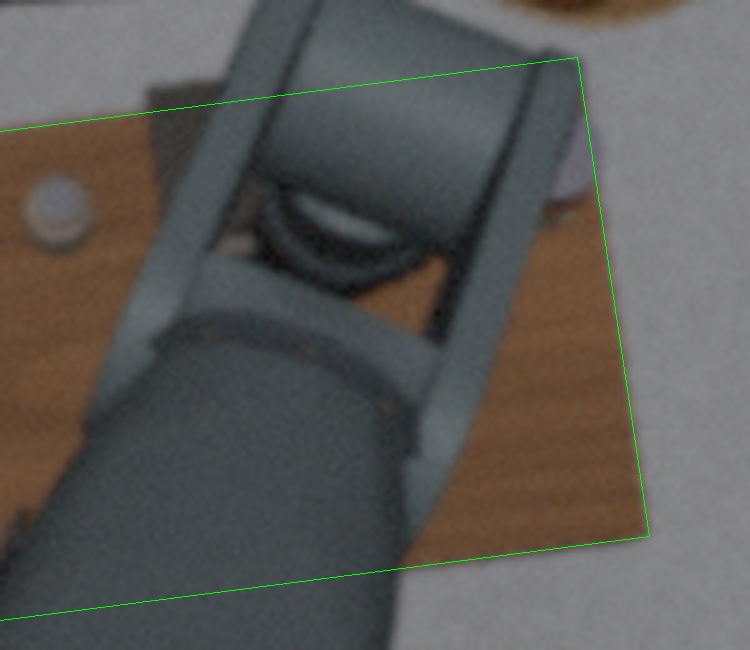

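```bash
python3 - <<'E'
from h import *
p=camera("side")
a=.151;u=np.array([np.cos(a),np.sin(a)]);v=np.array([-np.sin(a),np.cos(a)]);E=np.array([.574,.0055])+.13*u
for n,(x,y),z in [("FL",(473,181),.048),("FR",(612,352),.048),("NR",(441,402),.048)]:
    w=toworld(p,[((x+.5)/5-.5+290,(y+.5)/5-.5+170)],z)[0]; d=w[:2]-E; print(n,w.round(4),(d@u).round(4),(d@v).round(4))
E
```

```text
FL [ 0.7202 -0.0308  0.048 ] 0.009 -0.0579
FR [ 0.7415 -0.1765  0.048 ] 0.0082 -0.2051
NR [ 0.6431 -0.1927  0.048 ] -0.0915 -0.2063
```

{"api": "servo_tool", "payload": {"plan": [[[-0.01,-0.0015,0,0,1],[-0.02,-0.003,0,0,1],[-0.01,-0.0015,0.03,0,1],[0,0,0.045,0,1],[-0.03,0,0.045,0,1],[-0.045,0,0.02,0,1],[-0.045,0,0,0,1],[-0.045,0,0,0,1]]]}}

```text
time_s: 11.85
eef_pos: [0.4153, -0.1232, 0.1805]
eef_rot: [0.001, -0.076, 0.997, -0.001]
wrist_force: [0.2, -0.6, 0.4]
opening: 1.0
```

```bash
python3 - <<'E'
from h import *
o=get_obs();print(o["eef_pos"],o["eef_rot"],o["wrist_force"])
a=.151;u=np.array([np.cos(a),np.sin(a)]);v_=np.array([-np.sin(a),np.cos(a)]);E=np.array([.574,.0055])+.13*u
for n,a in [("side",(170,290,290,450)),("top",(90,220,270,420))]:
    p=camera(n); v=cv2.resize(p["img"][a[0]:a[1],a[2]:a[3]],None,fx=5,fy=5,interpolation=cv2.INTER_CUBIC)
    draw(p,v,(.574,.0055,.151),(.26,.58),.04,5,(a[2],a[0]))
    r=fitslate(p,[.685,-.106,.151]); 
    for q in r:
        s=q[2]; c=s[:2]-E; print(n,q[:2],s.round(4),"res",round(q[3],1),"overhang",(c@u+.05*np.cos(s[2]-.151)).round(4),"y",(c@v_).round(4),"dyaw",(s[2]-.151).round(4))
        draw(p,v,s,(.1,.15),.048,5,(a[2],a[0]),(0,0,255))
    cv2.imwrite(f"pics/{n}8.png",v)
E
```

```text
[ 0.41532025 -0.12320216  0.18049247] [ 8.31719594e-04 -7.59025275e-02  9.97114591e-01 -7.78961502e-04] [ 0.15414204 -0.58035214  0.37519032]
side ('net', 0.56) [ 0.6811 -0.1057  0.1648] res 111.1 overhang 0.0091 y -0.1261 dyaw 0.0138
side ('thr', np.int32(1405)) [ 0.6825 -0.1092  0.1602] res 199.5 overhang 0.01 y -0.1297 dyaw 0.0092
top ('thr', np.int32(2126)) [ 0.683  -0.111   0.1457] res 5.1 overhang 0.0102 y -0.1316 dyaw -0.0053
```

View pics/side8.png

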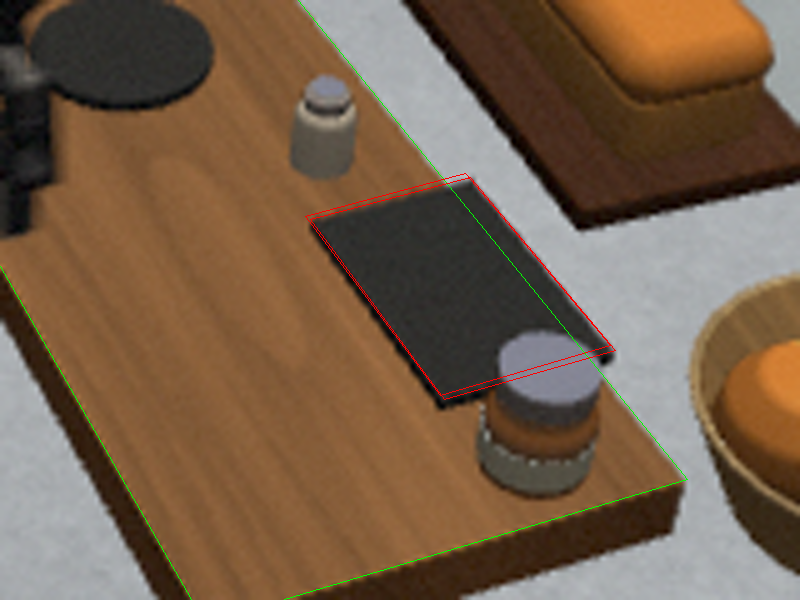

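View pics/top8.png

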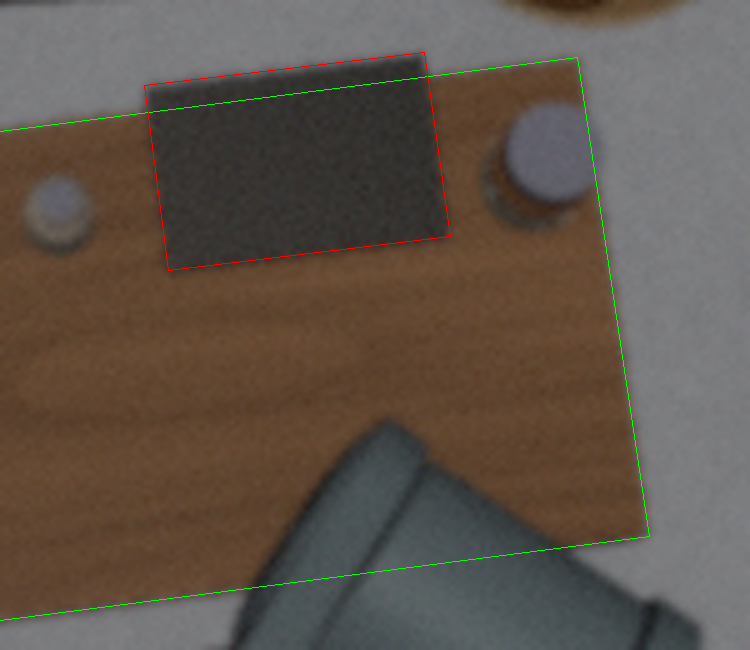

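```bash
cat > edge.py <<'E'
from h import *
def edges(p,pose=(.574,.0055,.151),ys=(-.195,-.060),clean=((.06,.26),(-.04,-.015)),xs=(0.0,.06)):
    a=pose[2];u=np.array([np.cos(a),np.sin(a)]);v=np.array([-u[1],u[0]]);E=np.array(pose[:2])+.13*u
    im=cv2.cvtColor(p["img"],cv2.COLOR_BGR2Lab).astype(np.float32)
    def prof(x,y,z,f):
        X,Y=np.meshgrid(x,y,indexing="ij")
        P=np.c_[(E+X.ravel()[:,None]*u+Y.ravel()[:,None]*v),np.full(X.size,z)]
        q=proj(p,P).astype(np.float32).reshape(*X.shape,2)
        r=cv2.remap(im,q[...,0],q[...,1],cv2.INTER_LINEAR); return f(r)
    def line(x,yr,z,f):
        pts=[]
        y=np.arange(yr[0],yr[1],.002); pr=prof(x,y,z,f)
        for k in range(0,len(y)-4,5):
            s=cv2.GaussianBlur(pr[:,k:k+5].mean(1).reshape(-1,1),(1,0+1),.1).ravel()
            lo,hi=np.median(s[:8]),np.median(s[-8:]); t=(s-lo)/(hi-lo+1e-9)
            i=np.argmax(t>.5)
            if abs(hi-lo)>15 and i>0: pts.append((y[k:k+5].mean(),x[i-1]+(.5-t[i-1])/(t[i]-t[i-1])*(x[i]-x[i-1])))
        return np.array(pts)
    x=np.arange(-.015,.015,.0005)
    B=lambda r:r[...,2]; L=lambda r:r[...,0]
    st=np.vstack([q for c in clean for q in [line(x,c,.04,B)] if len(q)])
    sl=line(np.arange(xs[0]-.012,xs[0]+.012,.0005),ys,.048,L)
    o=[]
    for q in (st,sl):
        c=np.polyfit(q[:,0],q[:,1],1); c=np.polyfit(*q[abs(np.polyval(c,q[:,0])-q[:,1])<.002].T,1)
        o.append(c); print("n",len(q),"slope",c[0].round(4),"x at y=-.13",np.polyval(c,-.13).round(4),"rms",np.std(np.polyval(c,q[:,0])-q[:,1]).round(4))
    print("overhang",round(np.polyval(o[1],-.13)-np.polyval(o[0],-.13),4),"slate yaw rel step",round(-(o[1][0]-o[0][0]),4))
E
python3 - <<'E'
from edge import *
for n in("top","side"):
    p=camera(n); print(n); 
    try: edges(p,xs=(.010,),ys=(-.195,-.065) if n=="top" else (-.16,-.065))
    except Exception as e: print(repr(e))
E
```

```text
top
n 22 slope -0.0006 x at y=-.13 -0.0015 rms 0.0002
n 13 slope 0.0055 x at y=-.13 0.0088 rms 0.0002
overhang 0.0103 slate yaw rel step -0.0061
side
n 22 slope -0.0012 x at y=-.13 -0.0012 rms 0.0005
n 9 slope 0.0025 x at y=-.13 0.0089 rms 0.0003
overhang 0.0101 slate yaw rel step -0.0037
```

{"api": "servo_tool", "payload": {"plan": [[[0.045,0,0,0.001,1],[0.045,0,0,0.001,1],[0.045,0,0,0.001,1],[0.03,0,-0.02,0.001,1],[0,0,-0.045,0,1],[0,0,-0.04,0,1],[0,0,-0.02,0,1],[0,0,0,0,1]]]}}

```text
time_s: 12.95
eef_pos: [0.58, -0.1218, 0.0502]
eef_rot: [-0.003, -0.078, 0.997, 0.002]
wrist_force: [-0.1, 0.2, -0.3]
opening: 1.002
```

{"api": "servo_tool", "payload": {"plan": [[[0,0,-0.01,0,1],[0,0,-0.005,0,1],[0,0,0,0,1]]]}}

```text
time_s: 13.25
eef_pos: [0.5834, -0.1237, 0.0413]
eef_rot: [0.001, -0.078, 0.997, -0.001]
wrist_force: [-0.1, -0.1, 0.0]
opening: 0.998
```

{"api": "servo_tool", "payload": {"plan": [[[0,0,0,0,1],[0,0,0,0,1]]]}}

```text
time_s: 13.45
eef_pos: [0.5828, -0.1235, 0.0409]
eef_rot: [0.001, -0.078, 0.997, -0.0]
wrist_force: [-0.6, -1.3, 1.8]
opening: 0.999
```

{"api": "servo_tool", "payload": {"plan": [[[0,0,0.0023,0,1],[0.01,0.0017,0,0,1],[0.01,0.0017,0,0,1],[0.008,0.0013,0,0,1],[0.004,0.0007,0,0,1],[0.002,0.0003,0,0,1],[0,0,0,0,1]]]}}

```text
time_s: 14.15
eef_pos: [0.6161, -0.1173, 0.0419]
eef_rot: [-0.0, -0.078, 0.997, 0.0]
wrist_force: [-0.5, 0.7, -0.2]
opening: 1.0
```

{"api": "servo_tool", "payload": {"plan": [[[0.0025,0.0004,0,0,1],[0.0025,0.0004,0,0,1],[0.0025,0.0004,0,0,1],[0.0025,0.0004,0,0,1],[0.0025,0.0004,0,0,1],[0.0025,0.0004,0,0,1],[0.002,0.0003,0,0,1],[0,0,0,0,1]]]}}

```text
time_s: 14.95
eef_pos: [0.6335, -0.1147, 0.0422]
eef_rot: [0.0, -0.078, 0.997, -0.0]
wrist_force: [-0.4, 0.3, 0.2]
opening: 1.0
```

```bash
python3 - <<'E'
from edge import *
o=get_obs();print(o["eef_pos"],o["eef_rot"],o["wrist_force"])
a=(170,290,290,450)
p=camera("side"); cv2.imwrite("pics/side9.png",cv2.resize(p["img"][a[0]:a[1],a[2]:a[3]],None,fx=5,fy=5,interpolation=cv2.INTER_CUBIC))
for x in (.022,.026):
    try: edges(p,xs=(x,),ys=(-.19,-.065))
    except Exception as e: print(repr(e))
E
```

```text
[ 0.63345717 -0.11472164  0.04217951] [ 3.06756228e-04 -7.77367178e-02  9.96973875e-01 -3.56597425e-05] [-0.40311958  0.26216736  0.19817585]
n 18 slope 0.0117 x at y=-.13 -0.0056 rms 0.0016
n 12 slope -0.0028 x at y=-.13 0.022 rms 0.0003
overhang 0.0275 slate yaw rel step 0.0145
n 18 slope 0.0117 x at y=-.13 -0.0056 rms 0.0016
n 12 slope -0.0022 x at y=-.13 0.0219 rms 0.0003
overhang 0.0275 slate yaw rel step 0.0139
```

View pics/side9.png

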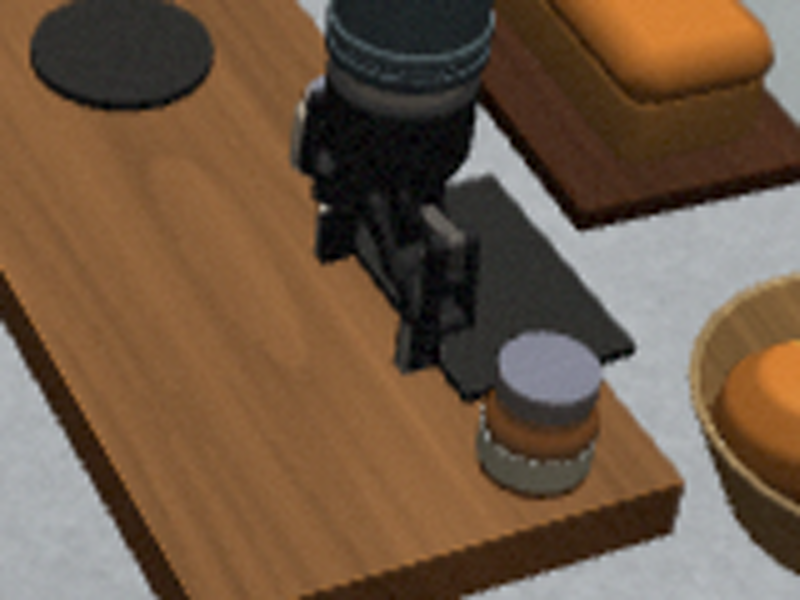

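{"api": "servo_tool", "payload": {"plan": [[[0.002,0.0003,0,0,1],[0.002,0.0003,0,0,1],[0.0015,0.0002,0,0,1],[0.001,0.0002,0,0,1],[0,0,0,0,1],[0,0,0,0,1]]]}}

```text
time_s: 15.6
eef_pos: [0.6398, -0.1138, 0.0423]
eef_rot: [0.0, -0.078, 0.997, -0.0]
wrist_force: [-1.0, -0.5, 0.8]
opening: 1.005
```

```bash
python3 - <<'E'
from edge import *
o=get_obs();print(o["eef_pos"],o["eef_rot"],o["wrist_force"])
p=camera("side")
edges(p,xs=(.028,),ys=(-.19,-.065))
E
```

```text
[ 0.63976186 -0.11382753  0.04227602] [ 2.87710546e-04 -7.76713629e-02  9.96978973e-01 -6.50556167e-05] [-1.02359742 -0.51106524  0.84064607]
n 19 slope 0.0006 x at y=-.13 -0.0018 rms 0.0013
n 12 slope -0.0027 x at y=-.13 0.0284 rms 0.0003
overhang 0.0302 slate yaw rel step 0.0033
```

{"api": "servo_tool", "payload": {"plan": [[[-0.01,-0.0015,0,0,1],[-0.02,-0.003,0,0,1],[-0.01,-0.0015,0.03,0,1],[0,0,0.045,0,1],[-0.03,0,0.045,0,1],[-0.045,0,0.02,0,1],[-0.045,0,0,0,1],[-0.045,0,0,0,1]]]}}

```text
time_s: 16.45
eef_pos: [0.4353, -0.1198, 0.1796]
eef_rot: [0.001, -0.078, 0.997, -0.001]
wrist_force: [-0.2, -0.2, 0.5]
opening: 1.002
```

```bash
python3 - <<'E'
from edge import *
o=get_obs();print(o["eef_pos"],o["wrist_force"])
for n in("top","side"):
    p=camera(n); print(n); edges(p,xs=(.028,),ys=(-.195,-.065))
    if n=="top": print(fitslate(p,[.702,-.106,.151]))
    cv2.imwrite(f"pics/{n}10.png",p["img"])
    for t in ["round_slate","shaker","jam_jar","bread_roll"]:
        for r in pinpoint(p,t)[:1]: print(t,r["conf"],toworld(p,[(r["centre"][1]*560,r["centre"][0]*420)],.04)[0].round(3))
E
```

```text
[ 0.43534303 -0.11982388  0.17958157] [-0.17781803 -0.23098543  0.50280813]
top
n 22 slope -0.0003 x at y=-.13 -0.0016 rms 0.0002
n 13 slope -0.0048 x at y=-.13 0.0284 rms 0.0002
overhang 0.03 slate yaw rel step 0.0045
[('net', 0.94, array([ 0.70158051, -0.10773906,  0.17334298]), np.float64(23.057527542114258)), ('thr', np.int32(2123), array([ 0.7020384 , -0.1080957 ,  0.15339649]), np.float64(4.402887344360352))]
round_slate 0.78 [0.558 0.142 0.04 ]
shaker 0.77 [0.644 0.007 0.04 ]
jam_jar 0.78 [ 0.674 -0.241  0.04 ]
bread_roll 0.6 [0.542 0.256 0.04 ]
side
n 22 slope -0.0015 x at y=-.13 -0.0011 rms 0.0005
n 13 slope -0.0025 x at y=-.13 0.0284 rms 0.0003
overhang 0.0295 slate yaw rel step 0.0011
round_slate 0.93 [0.56  0.139 0.04 ]
shaker 0.48 [0.639 0.012 0.04 ]
jam_jar 0.97 [ 0.683 -0.225  0.04 ]
bread_roll 0.43 [ 0.549 -0.051  0.04 ]
```

View pics/top10.png

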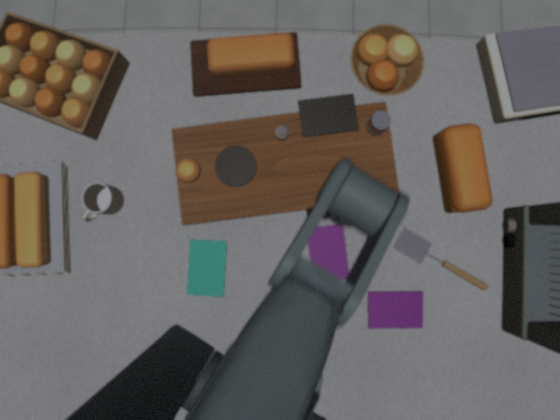

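View pics/side10.png

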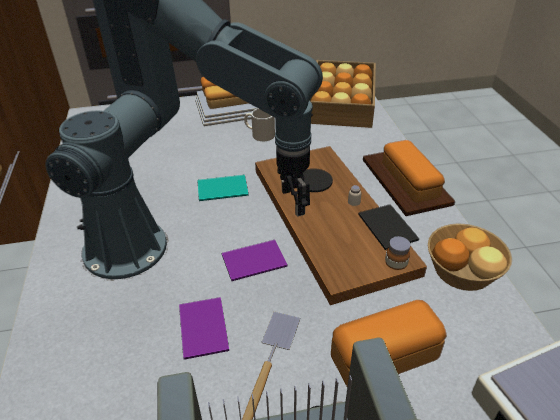

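The slate, at (328,115) in the top view, now sticks out square past the far edge. The shaker (281,132), jar (379,121), round slate (236,166) and roll (187,170) are where they were. The gripper is clear of everything.

```bash
python3 -c "
from bench import *
print(hand_in())"
```

```text
the job is handed in; nothing more can be done
None
```

I slid the dark oblong slate straight out over the step's far edge with the two open fingertips, turning it square on the way, and handed the job in at about 17 s of the 48 s.

- **Overhang:** 30.0 mm from the top camera and 29.5 mm from the side camera, against the 30 mm wanted.
- **Squareness:** within about 0.005 rad of the edge (0.0045 top, 0.0011 side).
- **Sideways drift:** about 3 mm at most along the edge.
- **Other things:** the shaker, jam jar, round slate and bread roll show at the same pixels as at the start, and the gripper was well clear at hand-in. The highest wrist force I read was about 4 N.
- **Checks that disagreed:**
  - One network mask fit put the slate 0.02 rad off square. The edge lines in both pictures and the colour-threshold fit contradict it, so I discarded it.
  - The bread roll's last pinpoint from the side camera (confidence 0.43) landed on the empty middle of the step, which the pictures show is wrong.
  - The shaker's pinpoints came out about 1 cm from the first ones, though it did not move in the pictures.

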